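# Unlock the steriliser lid and hold it ajar

## Robot

A 7-joint arm with a two-finger parallel gripper is mounted at the origin on the work surface. World frame = base frame: x ahead of the robot, y to its left, z up, the work surface at z = 0. Lengths are in m, angles in rad, forces in N, time in s.
With the tool pointing down it reaches from about 0.4 to 0.85 m from the base axis. Payload 4.5 kg.
Tool frame: the origin (TCP) lies between the finger pads; the fingertips stand r.nose_length ahead of it and the grasp point (between the pads) lies 6 mm ahead of it (r.nose_length is the distance from the TCP to the fingertips, in m); z points along the fingers, x is the direction in which the jaws open and shut, and the axes are right-handed (so a half turn about z gives the same grasp; the last joint's range is limited). The gripper opens to 85 mm and grips with 20 to 120 N. Pads are 22 mm wide; open, the fingers measure 114 mm over their backs; the gripper's body (76 mm by 85 mm) begins 54 mm behind the grasp point. The pads swing forward as they close: fully open they stand 13 mm farther back than shut.
Start: joints at [1.364, 0.689, -0.195, 1.565, 0.157, 0.902, -0.215], TCP at [0.149, -0.607, 0.256] pointing down, gripper open.
Joint ranges: [-3.01, 3.01], [-0.46, 2.08], [-1.47, 1.51], [0.13, 2.56], [-1, 4.14], [0.04, 2.09], [-2.66, 2.66]. Speed limits (rad/s): [2.57, 2.57, 3.14, 3.14, 3.14, 3.14, 3.14].

## Interface

Orientations are given as a rotation vector (axis times angle).
In Python, from rig import r gives the robot as it stands. The module is installed in compiled form; this text tells all that it offers.
- The arm moves only by the tool drive_tool, never from a script. Its argument "motion" is a list of rows, each a list of 3 entries, a list of its own where there are three numbers: the finger opening in cm, from 0 to 8.54, then the shift along the tool's x, y, z in cm, then the turn, a rotation vector about the tool's x, y, z in degrees. A call has 1 to 12 rows; each row shifts and turns the commanded pose from where the row before left it, along the tool's axes as they then stand; what a row does not reach is not made up. A row lasts 1/12 s, in which the tool goes at most 41.7 mm and 7.16 degrees, less where a joint would pass 70% of its speed; a pose out of reach is approached as far as the arm can. A call with a gripper value outside its range is refused whole. The fingers move at their own pace and stop on an object; "grip_force" is the grip in N (left out, the last holds). Time passes only in rows, so rows that do not move let the fingers close. It gives the time, the measured TCP pose, the force and the opening at its end, in the units of the state.
- r.get_state(): the state, without advancing time (a new reading comes with each control period).
- r.camera(name): name is "side" or "top" or "wrist"; returns a dict with "frame" (400x640x3 uint8, red, green, blue), "depth" (400x640 float32, m along the optical axis (not along the pixel's ray), 0 where there is no reading), "fovy" (degrees; the focal length in pixels is half the picture's height over the tangent of half this angle, whatever the lens; pixels are square), "cx", "cy" (the principal point, pixels), "R" (3x3) and "t" (3): a world point X has camera coordinates R X + t. Camera axes: x right, y down, z forward; pixel columns grow to the right and rows downward; lengths in m; the calibration is good to about 2 mm. A picture is of the moment at which its call begins.
- r.sign_off(): hands the job in, once; it reports no verdict.
The state is a dict: "clock": time; "qpos": joint angles; "dq": joint speeds; "joint_torque": joint torques, N m; "position": TCP position; "eef_rot": TCP orientation; "ft_force": force on the tool from outside, world axes, zero at the start; "wrist_torque": the same for the moment, N m; "width": finger opening in m.
Only numpy, scipy, OpenCV 4.12 (cv2) and the standard library are available. Lean on these libraries where they do the work, as an engineer would, in place of code of your own. Each camera call takes 0.05 s, during which the arm holds its last target.

## Task

The sterilising run is over and the pressure is down: unlock the small steriliser by turning the handwheel on its lid anticlockwise, seen from above, by its revolving handle, a full turn and on as far as it goes. Then lift the lid by the pull bar at its front and hold it open at 30 degrees, within 5 degrees, so that the load can air under its cover; it falls shut when let go, so finish holding it steady there by the bar, with the things standing around left where they are.

Things in the scene. Friction and masses are not known exactly. Their poses are not given: they have to be found in the camera images.
- steriliser: fixed top-loading steriliser: round steel drum, 242 mm across the flange, 139 mm high, aluminium lid on top. Origin: centre of the underside, on the drum's axis; -x points to its front (pull bar), +x to the hinge, z up. Four keepers on the rim, 175 mm high, 132 mm from the axis at 45 degrees to front-back. Gauge (+y) and valve (-y) on the lid are lower than the wheel; control box under the bar ends at 78 mm
- handwheel (a joint): turn of the handwheel about the drum's axis, rad, growing anticlockwise seen from above (unlocking). Starts between -1.2 and 0 (locked); lock bolts clear at about 5.8, fully unlocked above 6.1, stop at 6.45. At 0 the revolving handle stands towards the steriliser's +y, at 1.57 towards its -x. Turning takes about 3 N at the handle; it stays where it is left
- wheel_centre (a point): centre of the handwheel on its axis, in the plane of its rim, 198 mm above the bench when the lid is shut. The wheel is black plastic, 132 mm over the rim, rim 12 mm thick, three spokes
- crank_handle (a point): middle of the revolving handle standing on the wheel's rim, upright when the lid is shut: black plastic cylinder 23 mm across, 47 mm long, axis 60 mm from the wheel's axis; this point is 232 mm above the bench (handle 208 to 255 mm, top of the rim 204 mm). It spins freely on its own pin, so it can be led round the circle without turning the gripper
- lid (a joint): opening angle of the lid, rad: 0 shut, grows as its front rises, hinge stop at 1.35. The lid weighs about 1 kg with all on it (about 4 to 5 N at the bar) and falls shut when let go
- lid_hinge (a point): middle of the lid's hinge axis, at the back of the drum, 135 mm from the drum's axis, 146 mm above the bench; the hinge axis is level, along the steriliser's y
- pull_bar_mid (a point): middle of the pull bar at the lid's front: level bar along the steriliser's y, black round sleeve 18 mm thick, 80 mm long, free to revolve on the bar; the bar's ends bend back to the lid 50 mm either side. Lid shut: 300 mm in front of the hinge axis at the same height (146 mm), 35 mm free between sleeve and flange. Swings at radius 300 mm about the hinge: at 30 degrees 150 mm higher, 40 mm farther back
- pull_bar: the grip sleeve of the pull bar; origin at its middle, its y axis along the bar; it revolves freely about the bar, so its x and z axes mean nothing
- beaker: bystander: glass beaker, 68 mm across, 90 mm tall; origin at the centre of its underside
- reagent_bottle: bystander: amber bottle, 72 mm across, 135 mm tall; origin at the centre of its underside
- conical_flask: bystander: conical glass flask, 82 mm across, 122 mm tall; origin at the centre of its underside
- tongs: bystander: steel crucible tongs lying flat, 225 mm long along x, 10 mm high; origin under the rivet
- timer: bystander: white bench timer, 75 x 70 x 20 mm; origin at the centre of its underside
- dishes: bystander: stack of three clear dishes, 90 mm across, 45 mm high; origin at the centre of its underside
- wash_bottle: bystander: white wash bottle with bent spout, 68 mm across, 188 mm tall; origin at the centre of its underside
- tip_box: bystander: box of pipette tips, 85 x 122 x 76 mm; origin at the centre of its underside

How it is judged:
On the way:
1. the handwheel has been turned a full turn, to where the lock is free, with the lid still shut (value of joint handwheel above 6.1 rad and value of joint lid below 0.06 rad), for 0.2 s.
At the end, for the whole second after the job is handed in: The handwheel stands unlocked (above 6.0 rad) and the lid stands still (under 0.05 rad/s) between 25 and 35 degrees (0.436 to 0.611 rad), held by the fingers at the pull bar (contact force over 2 N) (value of joint lid between 0.436 and 0.611 rad and velocity of joint lid between -0.05 and 0.05 rad/s and value of joint handwheel above 6 rad and contact force between the fingers and pull_bar above 2 N); the arm keeps its last pose, push and grip.
It fails at once if a thing standing around is knocked or moved by more than 30 mm (distance of any of beaker, reagent_bottle, conical_flask, tongs, timer, dishes, wash_bottle, tip_box from where it was at the start of the episode above 0.03 m).
It also fails if it takes over 58 s, if anything falls off the work surface, if the arm or the gripper's body presses on something with over 40 N, if the wrist force passes 120 N, or if a joint passes its speed limit or range.

## Working session

There is one attempt and no reset: what is moved stays moved. The work goes in short steps, Python scripts to look and compute and a tool call to move; the robot and the scene stay as the last step left them, time stands still between calls to the robot, and variables do not carry over. Pictures are saved under pics/ and viewed, and the job is handed in when it is done.

Besides the shell and the picture viewer there is one more tool, called as name(argument=value, ...), one argument or row to a line, values as JSON. drive_tool: Moves the arm, as the interface text tells. Its arguments: {"type":"object","properties":{"motion":{"type":"array","items":{"type":"array"}},"grip_force":{"type":"number"}},"required":["motion"]}

```bash
mkdir -p pics
cat > h.py <<'E'
from rig import r
import numpy as np, cv2
from scipy.spatial.transform import Rotation as Ro
def cam(n,save=None):
    c=r.camera(n)
    c['f']=200/np.tan(np.radians(c['fovy'])/2); c['R']=np.array(c['R']); c['t']=np.array(c['t'])
    if save: cv2.imwrite('pics/'+save,c['frame'][:,:,::-1])
    return c
def ray(c,u,v):
    d=c['R'].T@np.array([(u-c['cx'])/c['f'],(v-c['cy'])/c['f'],1]); return -c['R'].T@c['t'],d
def onz(c,u,v,z):
    o,d=ray(c,u,v); return o+d*(z-o[2])/d[2]
def dep(c,u,v):
    o,d=ray(c,u,v); return o+d*c['depth'][int(v),int(u)]
def proj(c,X):
    p=c['R']@np.array(X)+c['t']; return c['cx']+c['f']*p[0]/p[2],c['cy']+c['f']*p[1]/p[2]
def cross(c1,p1,c2,p2):
    o1,d1=ray(c1,*p1);o2,d2=ray(c2,*p2)
    A=np.stack([d1,-d2],1);s=np.linalg.lstsq(A,o2-o1,rcond=None)[0]
    a=o1+s[0]*d1;b=o2+s[1]*d2
    return (a+b)/2,np.linalg.norm(a-b)
E
python3 - <<'E'
from h import *
for n in ['side','top','wrist']:
    c=cam(n,n+'0.png'); print(n,c['fovy'],c['cx'],c['cy'],-c['R'].T@c['t'],c['R'][2])
print(r.get_state(),r.nose_length)
E
```

```text
side 44.976689787307954 313.97423438864604 213.16599631722747 [ 0.17162178 -1.0921388   1.34764113] [ 0.2051709   0.65661187 -0.7257863 ]
top 45.980949106136606 319.100635236537 205.2087631425819 [0.34229105 0.00488406 1.53404648] [ 0.13538209 -0.02379198 -0.99050777]
wrist 66.38978402689655 314.22417885155545 199.03113090685807 [ 0.23094031 -0.58526809  0.37258876] [-0.31669194 -0.0772037  -0.9453813 ]
{'clock': 0.15, 'qpos': array([ 1.3637985 ,  0.68981099, -0.19456464,  1.56609986,  0.15731347,
        0.90253091, -0.21508428]), 'dq': array([ 0.00133074, -0.00290081, -0.00063253, -0.0046793 ,  0.00075787,
       -0.00106619,  0.00016649]), 'joint_torque': array([-1.74649678e-03, -5.39932287e+01, -1.26846325e+00, -1.58715731e+01,
        9.25946311e-03,  6.47991968e-03, -1.37566315e-05]), 'position': array([ 0.14891795, -0.6065169 ,  0.25565834]), 'eef_rot': array([-2.47164159e+00,  1.93789498e+00,  1.88782478e-03]), 'ft_force': array([-0.17590527,  0.16066026, -0.76027497]), 'wrist_torque': array([ 0.00839223,  0.03434515, -0.04994928]), 'width': 0.0854164662819697} 0.025
```

View pics/side0.png

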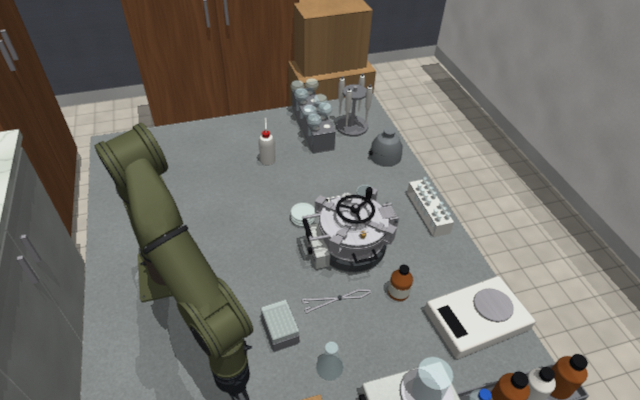

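View pics/top0.png

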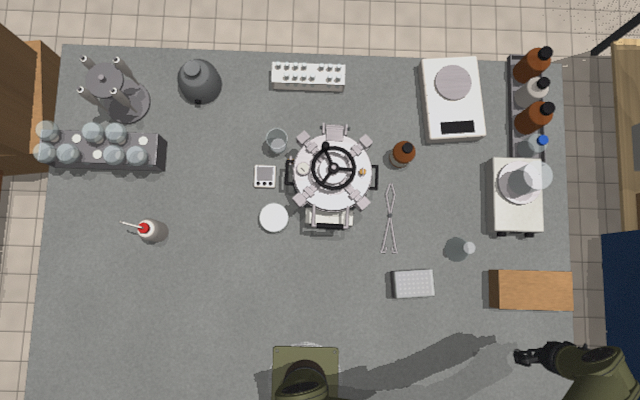

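View pics/wrist0.png

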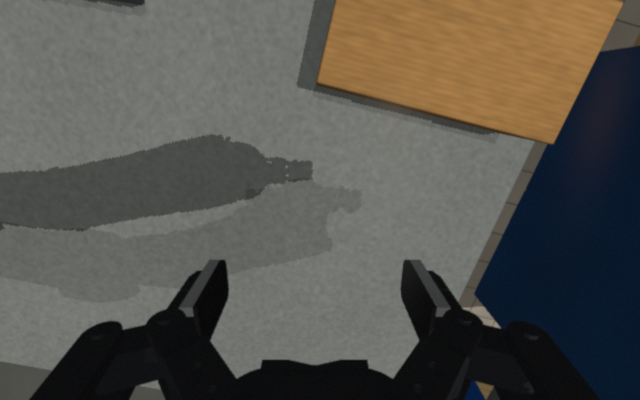

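The side view shows the steriliser at about (355,225), with its front at (312,240) facing the robot. In the top view the wheel is at (333,167), the handle at (325,146) and the pull bar near (328,222). I'll zoom in to measure.

Run:
```python
from h import *
t=cam('top');s=cam('side')
np.save('t.npy',t,allow_pickle=True);np.save('s.npy',s,allow_pickle=True)
cv2.imwrite('pics/t1.png',cv2.resize(t['frame'][110:240,250:410,::-1],None,fx=4.6,fy=4.6,interpolation=cv2.INTER_CUBIC))
cv2.imwrite('pics/s1.png',cv2.resize(s['frame'][170:280,280:430,::-1],None,fx=5,fy=5,interpolation=cv2.INTER_CUBIC))
```

```text
(no output)
```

View pics/t1.png

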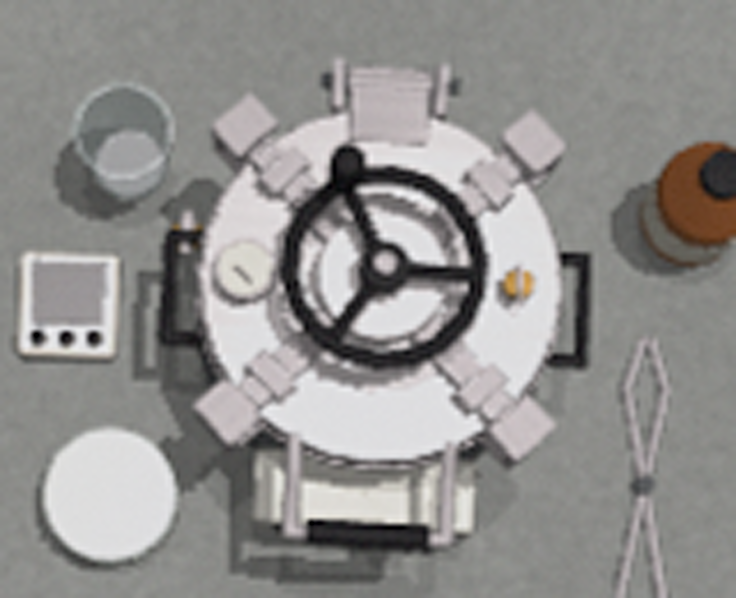

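View pics/s1.png

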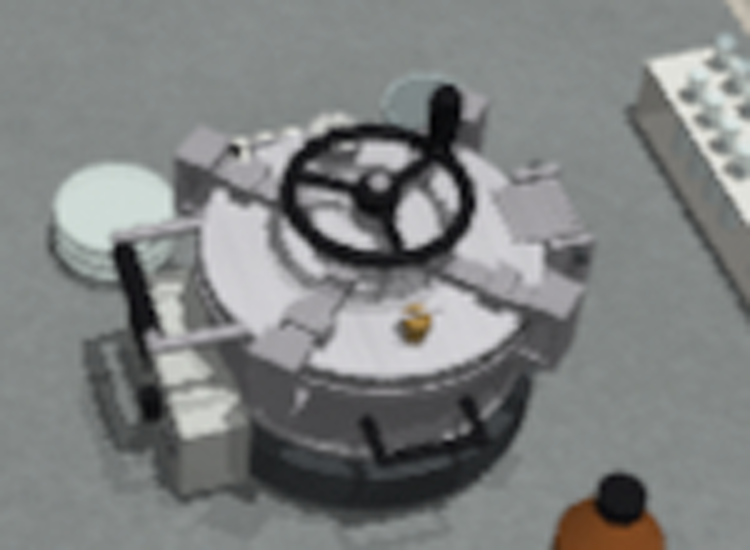

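```bash
cat > m1.py <<'E'
from h import *
t=np.load('t.npy',allow_pickle=True).item();s=np.load('s.npy',allow_pickle=True).item()
def wheel(c,x0,y0,x1,y1,nm):
    g=c['frame'][y0:y1,x0:x1].max(2); g=cv2.resize(g,None,fx=4,fy=4,interpolation=cv2.INTER_CUBIC)
    m=(g<75).astype(np.uint8)
    cs,_=cv2.findContours(m,cv2.RETR_EXTERNAL,cv2.CHAIN_APPROX_NONE)
    k=max(cs,key=cv2.contourArea); return k[:,0]/4.+[x0-.375,y0-.375],m
k,_=wheel(t,308,140,358,192,'t')
e=cv2.fitEllipse(k.astype(np.float32)); print('top raw',e)
# points on rim plane z=.198..: outer rim edge; robust circle fit
P=np.array([onz(t,*p,.198)[:2] for p in k])
from scipy.optimize import least_squares
f=lambda P,r0:least_squares(lambda x:np.hypot(*(P-x[:2]).T)-x[2],[*P.mean(0),r0],loss='soft_l1',f_scale=.001).x
print('top circle',f(P,.066))
k2,_=wheel(s,334,190,378,226,'s')
Q=np.array([onz(s,*p,.198)[:2] for p in k2]); print('side circle',f(Q,.066))
tb=(250+367/4.6,110+534/4.6); sb=(280+137/5,170+292/5)
print('bar',cross(t,tb,s,sb))
print('handletop',cross(t,(250+346/4.6,110+160/4.6),s,(280+447/5,170+93/5)))
print('hub',cross(t,(250+387/4.6,110+264/4.6),s,(280+378/5,170+190/5)))
for n,p in dict(barL=(308,528),barR=(432,538)).items(): print(n,onz(t,250+p[0]/4.6,110+p[1]/4.6,.146))
for n,p in dict(kFL=(230,412),kFR=(522,428),kBL=(245,125),kBR=(533,142)).items(): print(n,onz(t,250+p[0]/4.6,110+p[1]/4.6,.175))
for n,p in dict(hl=(325,82),hr=(457,88)).items(): print(n,onz(t,250+p[0]/4.6,110+p[1]/4.6,.146))
E
python3 m1.py
```

```text
top raw ((332.64105224609375, 167.0286407470703), (42.90678405761719, 46.26283264160156), 152.9718017578125)
top circle [ 0.63630342 -0.06404224  0.06404277]
side circle [ 0.63596782 -0.06818347  0.0664482 ]
bar (array([ 0.47143397, -0.0620346 ,  0.14122472]), np.float64(0.0005482547119647292))
handletop (array([ 0.6902399 , -0.03856577,  0.24735747]), np.float64(0.0010220563005075404))
hub (array([ 0.63618213, -0.06755331,  0.19923621]), np.float64(0.0005580869317134572))
barL [ 0.47344458 -0.02373036  0.146     ]
barR [ 0.46940082 -0.10365115  0.146     ]
kFL [0.54287963 0.02831531 0.175     ]
kFR [ 0.53848853 -0.15716433  0.175     ]
kBL [0.73014643 0.02483437 0.175     ]
kBR [ 0.72544779 -0.16151769  0.175     ]
hl [ 0.7695456 -0.0266244  0.146    ]
hr [ 0.76860334 -0.11410447  0.146     ]
```

```bash
cat >> h.py <<'E'
YAW=-0.022
def Rt(yaw=YAW): return np.array([[np.cos(yaw),np.sin(yaw),0],[np.sin(yaw),-np.cos(yaw),0],[0,0,-1]])
def rows(p0,R0,p1,R1,n,op):
    rv=Ro.from_matrix(R0.T@R1).as_rotvec(); out=[];R=R0.copy()
    dR=Ro.from_rotvec(rv/n).as_matrix(); d=(np.array(p1)-p0)/n
    for i in range(n):
        out.append([op,[round(x,2) for x in (R.T@d*100)],[round(x,2) for x in np.degrees(rv/n)]]); R=R@dR
    return out
E
python3 - <<'E'
from h import *
s=r.get_state();R0=Ro.from_rotvec(s['eef_rot']).as_matrix();p0=s['position']
p1=np.array([.64,-.08,.40])
for q in rows(p0+[0,0,.1],R0,p1,Rt(),22,8.5): print(q)
E
```

```text
[8.5, [np.float64(-1.79), np.float64(-2.74), np.float64(-0.2)], [np.float64(-0.0), np.float64(0.0), np.float64(-3.41)]]
[8.5, [np.float64(-1.63), np.float64(-2.84), np.float64(-0.2)], [np.float64(-0.0), np.float64(0.0), np.float64(-3.41)]]
[8.5, [np.float64(-1.46), np.float64(-2.93), np.float64(-0.2)], [np.float64(-0.0), np.float64(0.0), np.float64(-3.41)]]
[8.5, [np.float64(-1.28), np.float64(-3.01), np.float64(-0.2)], [np.float64(-0.0), np.float64(0.0), np.float64(-3.41)]]
[8.5, [np.float64(-1.1), np.float64(-3.08), np.float64(-0.2)], [np.float64(-0.0), np.float64(0.0), np.float64(-3.41)]]
[8.5, [np.float64(-0.91), np.float64(-3.14), np.float64(-0.2)], [np.float64(-0.0), np.float64(0.0), np.float64(-3.41)]]
[8.5, [np.float64(-0.72), np.float64(-3.19), np.float64(-0.2)], [np.float64(-0.0), np.float64(0.0), np.float64(-3.41)]]
[8.5, [np.float64(-0.53), np.float64(-3.23), np.float64(-0.2)], [np.float64(-0.0), np.float64(0.0), np.float64(-3.41)]]
[8.5, [np.float64(-0.34), np.float64(-3.26), np.float64(-0.2)], [np.float64(-0.0), np.float64(0.0), np.float64(-3.41)]]
[8.5, [np.float64(-0.
[... 826 characters left out ...]
at64(1.19), np.float64(-3.05), np.float64(-0.2)], [np.float64(-0.0), np.float64(0.0), np.float64(-3.41)]]
[8.5, [np.float64(1.37), np.float64(-2.97), np.float64(-0.2)], [np.float64(-0.0), np.float64(0.0), np.float64(-3.41)]]
[8.5, [np.float64(1.54), np.float64(-2.89), np.float64(-0.2)], [np.float64(-0.0), np.float64(0.0), np.float64(-3.41)]]
[8.5, [np.float64(1.71), np.float64(-2.79), np.float64(-0.2)], [np.float64(-0.0), np.float64(0.0), np.float64(-3.41)]]
[8.5, [np.float64(1.87), np.float64(-2.68), np.float64(-0.2)], [np.float64(-0.0), np.float64(0.0), np.float64(-3.41)]]
[8.5, [np.float64(2.03), np.float64(-2.57), np.float64(-0.2)], [np.float64(-0.0), np.float64(0.0), np.float64(-3.41)]]
```

drive_tool(
  motion=[
    [8.5, [0, 0, -3.5], [0, 0, 0]],
    [8.5, [0, 0, -3.5], [0, 0, 0]],
    [8.5, [0, 0, -3], [0, 0, 0]],
    [8.5, [-1.8, -2.75, -0.2], [0, 0, -3.4]],
    [8.5, [-1.6, -2.85, -0.2], [0, 0, -3.4]],
    [8.5, [-1.45, -2.95, -0.2], [0, 0, -3.4]],
    [8.5, [-1.3, -3.0, -0.2], [0, 0, -3.4]],
    [8.5, [-1.1, -3.1, -0.2], [0, 0, -3.4]],
    [8.5, [-0.9, -3.15, -0.2], [0, 0, -3.4]],
    [8.5, [-0.7, -3.2, -0.2], [0, 0, -3.4]],
    [8.5, [-0.5, -3.25, -0.2], [0, 0, -3.4]],
    [8.5, [-0.35, -3.25, -0.2], [0, 0, -3.4]],
  ],
)

```text
clock: 1.25
position: [0.3518, -0.3904, 0.3745]
eef_rot: [2.898, -1.213, 0.0]
ft_force: [-0.5, 0.1, 0.3]
width: 0.0851
```

drive_tool(
  motion=[
    [8.5, [-0.15, -3.25, -0.2], [0, 0, -3.4]],
    [8.5, [0.05, -3.25, -0.2], [0, 0, -3.4]],
    [8.5, [0.25, -3.25, -0.2], [0, 0, -3.4]],
    [8.5, [0.45, -3.25, -0.2], [0, 0, -3.4]],
    [8.5, [0.65, -3.2, -0.2], [0, 0, -3.4]],
    [8.5, [0.8, -3.15, -0.2], [0, 0, -3.4]],
    [8.5, [1.0, -3.1, -0.2], [0, 0, -3.4]],
    [8.5, [1.2, -3.05, -0.2], [0, 0, -3.4]],
    [8.5, [1.35, -2.95, -0.2], [0, 0, -3.4]],
    [8.5, [1.5, -2.9, -0.2], [0, 0, -3.4]],
    [8.5, [1.7, -2.8, -0.2], [0, 0, -3.4]],
    [8.5, [1.85, -2.7, -0.2], [0, 0, -3.4]],
  ],
)

```text
clock: 2.25
position: [0.6188, -0.1044, 0.3982]
eef_rot: [3.139, -0.128, -0.001]
ft_force: [0.6, -0.3, 0.1]
width: 0.0847
```

Run:
```python
from h import *
c=cam('wrist','w1.png'); np.save('w1.npy',c,allow_pickle=True)
s=r.get_state();print(s['clock'],s['position'],s['qpos'],Ro.from_rotvec(s['eef_rot']).as_matrix(),s['ft_force'])
```

```text
2.3 [ 0.62254655 -0.09627684  0.39835864] [ 0.38833483  0.61329325 -0.58759284  1.32695417  0.33084509  1.29445072
 -0.27160749] [[ 0.99758413 -0.06934055  0.00421842]
 [-0.06937045 -0.99756344  0.00741054]
 [ 0.00369429 -0.00768527 -0.99996364]] [3.70023228 5.04696114 2.38792993]
```

View pics/w1.png

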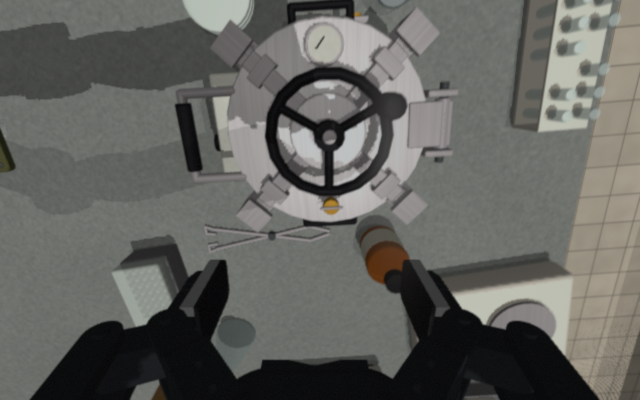

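The wrist view shows the wheel centred near (329,131), the handle top at (394,106) and the pull bar at (189,137). I'll do the last leg towards the handle, then take a settled picture.

Run:
```python
from h import *
c=cam('wrist'); np.save('w1.npy',c,allow_pickle=True)
s=r.get_state();print(s['clock'],s['position'],s['dq'].round(3))
g=c['frame'].max(2); 
cv2.imwrite('pics/w1c.png',cv2.resize(c['frame'][10:240,150:470,::-1],None,fx=2.5,fy=2.5,interpolation=cv2.INTER_CUBIC))
R0=Ro.from_rotvec(s['eef_rot']).as_matrix()
for q in rows(s['position'],R0,[.69,-.04,.34],Rt(),1,8.5): print(q)
```

```text
2.35 [ 0.62059923 -0.09854285  0.39808415] [ 0.059 -0.03   0.067  0.056  0.017  0.01  -0.012]
[8.5, [np.float64(6.48), np.float64(-6.32), np.float64(5.86)], [np.float64(-0.33), np.float64(-0.1), np.float64(-2.97)]]
```

View pics/w1c.png

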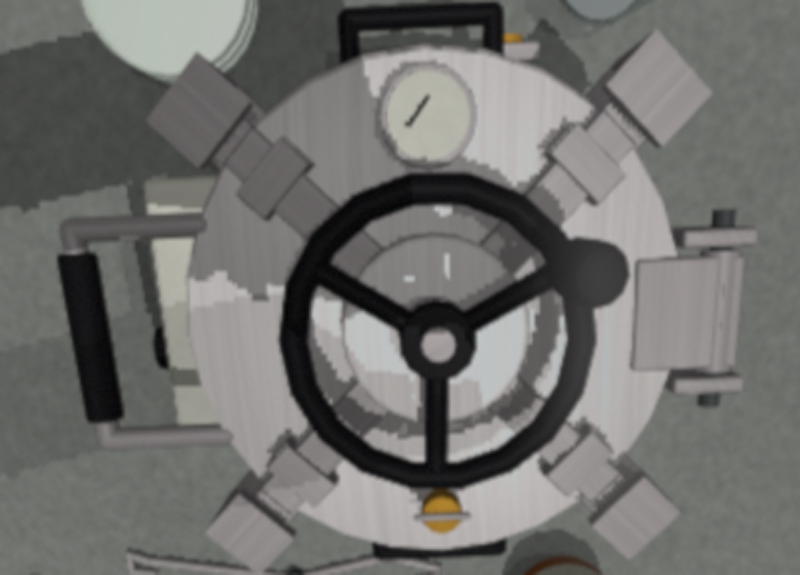

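drive_tool(
  motion=[
    [8.5, [2.15, -2.1, 1.0], [0, 0, -1]],
    [8.5, [2.15, -2.1, 1.0], [0, 0, -1]],
    [8.5, [2.1, -2.1, 1.0], [0, 0, -1]],
    [8.5, [0, 0, 0], [0, 0, 0]],
    [8.5, [0, 0, 0], [0, 0, 0]],
  ],
)

```text
clock: 2.77
position: [0.6859, -0.0455, 0.3667]
eef_rot: [-3.141, 0.046, 0.004]
ft_force: [0.1, -0.6, 0.0]
width: 0.0846
```

Run:
```python
from h import *
c=cam('wrist'); np.save('w2.npy',c,allow_pickle=True)
s=r.get_state();print(s['clock'],s['position'],s['dq'].round(3),Ro.from_rotvec(s['eef_rot']).as_matrix().round(4))
cv2.imwrite('pics/w2c.png',cv2.resize(c['frame'][0:280,100:420,::-1],None,fx=2.1,fy=2.1,interpolation=cv2.INTER_CUBIC))
w1=np.load('w1.npy',allow_pickle=True).item();t=np.load('t.npy',allow_pickle=True).item()
P=lambda u,v:(150+u/2.5-.3,10+v/2.5-.3)
for n,p,z in [('hub',(437,345),.205),('handletop',(597,272),.255),('bar',(90,338),.146+.009),('barL',(77,253),.15),('barR',(105,421),.15),('kBL',(658,88),.175),('kBR',(634,512),.175),('kFL',(200,108),.175),('kFR',(252,532),.175)]: print(n,onz(w1,*P(*p),z).round(4))
```

```text
2.8167 [ 0.68569773 -0.04723602  0.36763773] [ 0.028 -0.028  0.013 -0.001  0.003  0.001  0.001] [[ 9.995e-01 -3.150e-02 -1.500e-03]
 [-3.150e-02 -9.995e-01 -8.000e-04]
 [-1.400e-03  9.000e-04 -1.000e+00]]
hub [ 0.6365 -0.0625  0.205 ]
handletop [ 0.6894 -0.0339  0.255 ]
bar [ 0.4754 -0.056   0.155 ]
barL [ 0.4752 -0.0177  0.15  ]
barR [ 0.4724 -0.0974  0.15  ]
kBL [0.7322 0.0297 0.175 ]
kBR [ 0.7269 -0.1538  0.175 ]
kFL [0.5471 0.0351 0.175 ]
kFR [ 0.5429 -0.1512  0.175 ]
```

View pics/w2c.png

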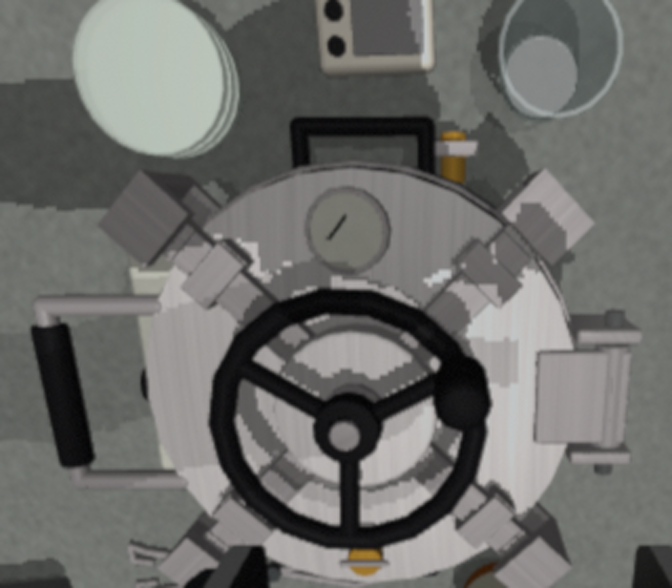

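Run:
```python
from h import *
w1,w2,t,s=[np.load(n+'.npy',allow_pickle=True).item() for n in ['w1','w2','t','s']]
P2=lambda u,v:(100+u/2.1-.3,v/2.1-.3)
P1=lambda u,v:(150+u/2.5-.3,10+v/2.5-.3)
Pt=lambda u,v:(250+u/4.6,110+v/4.6)
for n,p,z in [('hub',(345,435),.205),('handletop',(463,396),.255),('bar',(62,396),.15),('kBL',(548,214),.175),('kBR',(532,561),.175),('kFL',(147,216),.175),('hl',(612,320),.146),('hr',(604,467),.146)]: print(n,onz(w2,*P2(*p),z).round(4))
print('hub',cross(w2,P2(345,435),t,Pt(387,264)),cross(w2,P2(345,435),w1,P1(437,345)))
print('ht',cross(w2,P2(463,396),t,Pt(346,157)))
print('bar',cross(w2,P2(62,396),t,Pt(367,534)),cross(w2,P2(62,396),s,(280+137/5,170+292/5)))
```

```text
hub [ 0.6365 -0.063   0.205 ]
handletop [ 0.6911 -0.0303  0.255 ]
bar [ 0.474  -0.0564  0.15  ]
kBL [0.7327 0.0312 0.175 ]
kBR [ 0.7277 -0.1509  0.175 ]
kFL [0.5487 0.0356 0.175 ]
hl [ 0.7718 -0.024   0.146 ]
hr [ 0.7717 -0.1084  0.146 ]
hub (array([ 0.63589369, -0.06665301,  0.19807316]), np.float64(0.0025812326390215307)) (array([ 0.63657013, -0.06241981,  0.2062089 ]), np.float64(0.00036572291305989177))
ht (array([ 0.69274943, -0.03732037,  0.23721379]), np.float64(0.004202343593494936))
bar (array([ 0.47035073, -0.0600805 ,  0.14354914]), np.float64(0.0037721297144007707)) (array([ 0.47030118, -0.06004955,  0.14103793]), np.float64(0.004339712060236868))
```

Run:
```python
from h import *
c=cam('wrist'); s=r.get_state();R=Ro.from_rotvec(s['eef_rot']).as_matrix();p=s['position']
for z in (.010,.012,.025):
  for x in (-.0425,.0425):
    for y in (-.011,.011): print(z,x,y,np.round(proj(c,p+R@[x,y,z]),1))
cv2.imwrite('pics/w3.png',cv2.resize(c['frame'][230:400,150:480,::-1],None,fx=2.4,fy=2.4))
print(p)
```

```text
0.01 -0.0425 -0.011 [223.4 262.6]
0.01 -0.0425 0.011 [227.6 301.6]
0.01 0.0425 -0.011 [403.7 262.9]
0.01 0.0425 0.011 [399.4 301.9]
0.012 -0.0425 -0.011 [224.6 260.4]
0.012 -0.0425 0.011 [228.7 299. ]
0.012 0.0425 -0.011 [402.6 260.7]
0.012 0.0425 0.011 [398.3 299.4]
0.025 -0.0425 -0.011 [231.5 247.4]
0.025 -0.0425 0.011 [235.  283.8]
0.025 0.0425 -0.011 [395.7 247.8]
0.025 0.0425 0.011 [392.1 284.1]
[ 0.68564692 -0.048266    0.36834249]
```

View pics/w3.png

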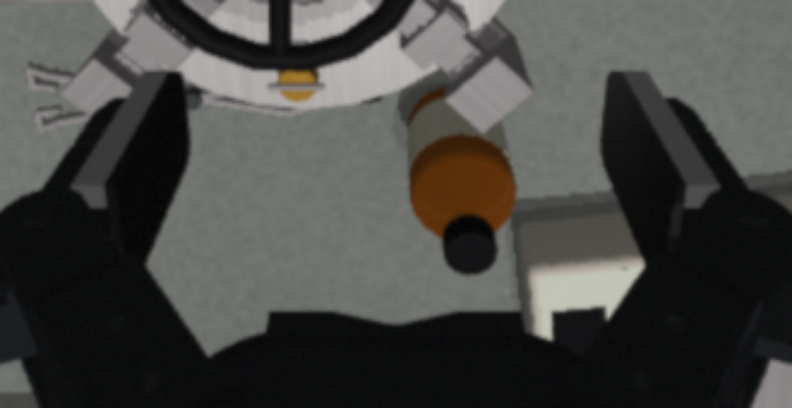

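drive_tool(
  motion=[
    [8.5, [0.1, -0.4, 2], [0, 0, -0.4]],
    [8.5, [0.2, -0.5, 3], [0, 0, 0]],
    [8.5, [0.1, -0.4, 2.8], [0, 0, 0]],
    [8.5, [0, 0, 0], [0, 0, 0]],
    [8.5, [0, 0, 0], [0, 0, 0]],
    [8.5, [0, 0, 0], [0, 0, 0]],
  ],
)

```text
clock: 3.37
position: [0.6912, -0.0353, 0.2926]
eef_rot: [3.141, -0.042, 0.005]
ft_force: [-0.2, -0.1, -0.5]
width: 0.0851
```

Run:
```python
from h import *
c=cam('wrist','w4.png'); s=r.get_state();print(s['position'],Ro.from_rotvec(s['eef_rot']).as_matrix().round(4),s['clock'])
print(proj(c,[.69,-.035,.255]),proj(c,[.69,-.039,.255]))
```

```text
[ 0.69147606 -0.03500409  0.29308219] [[ 9.996e-01 -2.640e-02  4.400e-03]
 [-2.640e-02 -9.997e-01 -4.000e-04]
 [ 4.400e-03  3.000e-04 -1.000e+00]] 3.4167
(np.float64(311.38922913404406), np.float64(251.6823364710482)) (np.float64(311.59113142323866), np.float64(257.8757864830839))
```

View pics/w4.png

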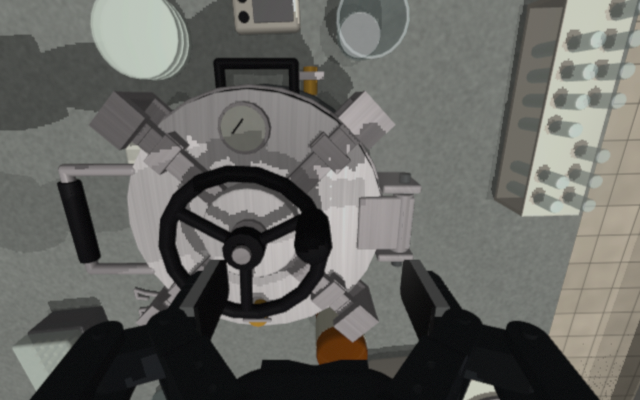

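Run:
```python
from h import *
c=cam('wrist'); np.save('w4.npy',c,allow_pickle=True)
g=c['frame'][190:290,260:370,::-1]
cv2.imwrite('pics/w4c.png',np.clip(cv2.resize(g,None,fx=6,fy=6,interpolation=cv2.INTER_CUBIC).astype(float)*2.2,0,255).astype(np.uint8))
for v in range(205,270,5): print(v,[round(float(dep(c,u,v)[2]),3) for u in range(290,342,4)])
```

```text
205 [0.166, 0.202, 0.204, 0.204, 0.204, 0.202, 0.198, 0.153, 0.153, 0.153, 0.153, 0.153, 0.152]
210 [0.175, 0.164, 0.153, 0.203, 0.214, 0.215, 0.216, 0.215, 0.153, 0.153, 0.153, 0.153, 0.152]
215 [0.176, 0.172, 0.198, 0.22, 0.223, 0.225, 0.226, 0.223, 0.22, 0.152, 0.153, 0.153, 0.153]
220 [0.198, 0.2, 0.221, 0.228, 0.233, 0.234, 0.234, 0.232, 0.23, 0.224, 0.154, 0.153, 0.153]
225 [0.203, 0.203, 0.231, 0.236, 0.24, 0.242, 0.242, 0.24, 0.238, 0.232, 0.152, 0.151, 0.153]
230 [0.202, 0.202, 0.239, 0.245, 0.248, 0.25, 0.248, 0.247, 0.245, 0.239, 0.154, 0.154, 0.153]
235 [0.176, 0.175, 0.247, 0.249, 0.251, 0.252, 0.253, 0.251, 0.251, 0.249, 0.233, 0.153, 0.152]
240 [0.177, 0.242, 0.251, 0.253, 0.253, 0.254, 0.253, 0.253, 0.253, 0.251, 0.247, 0.153, 0.152]
245 [0.175, 0.249, 0.252, 0.254, 0.255, 0.255, 0.254, 0.255, 0.253, 0.253, 0.249, 0.153, 0.152]
250 [0.177, 0.175, 0.253, 0.254, 0.254, 0.253, 0.253, 0.254, 0.254, 0.253, 0.25, 0.153, 0.153]
255 [0.176, 0.163, 0.253, 0.253, 0.254, 0.254, 0.254, 0.254, 0.254, 0.253, 0.153, 0.154, 0.153]
260 [0.174, 0.164, 0.164, 0.253, 0.253, 0.254, 0.253, 0.254, 0.254, 0.2, 0.152, 0.154, 0.153]
265 [0.164, 0.163, 0.164, 0.163, 0.164, 0.197, 0.202, 0.202, 0.203, 0.153, 0.152, 0.152, 0.153]
```

View pics/w4c.png

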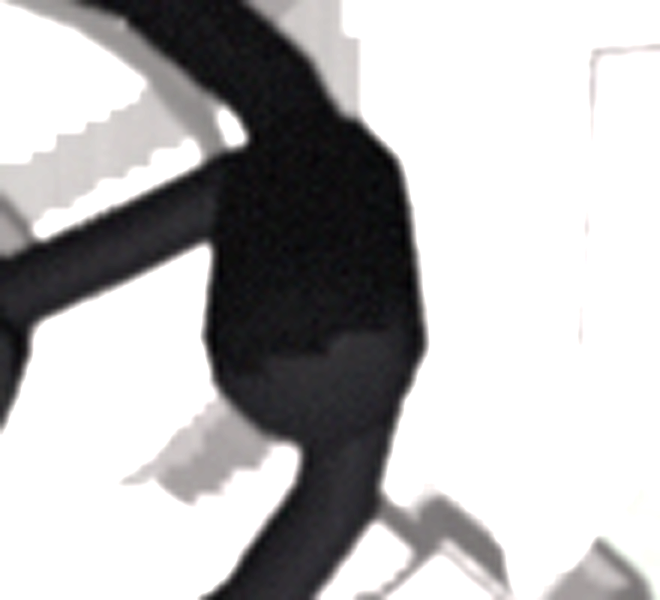

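Run:
```python
from h import *
c=np.load('w4.npy',allow_pickle=True).item()
def cloud(c,u0,u1,v0,v1):
    U,V=np.meshgrid(np.arange(u0,u1),np.arange(v0,v1)); D=c['depth'][v0:v1,u0:u1]
    C=np.stack([(U-c['cx'])/c['f']*D,(V-c['cy'])/c['f']*D,D],-1).reshape(-1,3)
    return (C[D.ravel()>0]-c['t'])@c['R']
P=cloud(c,285,345,200,275)
k=P[(P[:,2]>.250)&(P[:,2]<.262)]; print(len(k),k.mean(0),k.min(0),k.max(0),(cv2.minEnclosingCircle((k[:,:2]*1000).astype(np.float32))))
W=cloud(c,150,340,155,330); k=W[(W[:,2]>.200)&(W[:,2]<.208)]; print(k.mean(0),cv2.minEnclosingCircle((k[:,:2]*1000).astype(np.float32)))
from scipy.optimize import least_squares
# bar
B=cloud(c,50,110,165,275);k=B[(B[:,2]>.148)&(B[:,2]<.16)&(B[:,0]<.49)];print('bar',len(k),k.mean(0),k.min(0),k.max(0))
t=np.load('t.npy',allow_pickle=True).item(); T=cloud(t,310,356,140,192)
k=T[(T[:,2]>.200)&(T[:,2]<.208)]; print('t',cv2.minEnclosingCircle((k[:,:2]*1000).astype(np.float32)))
```

```text
876 [ 0.69087777 -0.03378487  0.25322713] [ 0.68067591 -0.04487068  0.25000687] [ 0.70069002 -0.02403212  0.25590889] ((691.2508544921875, -34.719329833984375), 10.69284439086914)
[ 0.6339215  -0.05225022  0.20279604] ((637.299560546875, -61.440242767333984), 65.2162857055664)
bar 2079 [ 0.47629156 -0.05431219  0.15187115] [ 0.46389747 -0.112071    0.14800002] [ 0.48994722 -0.00272959  0.15676452]
t ((634.23046875, -65.95292663574219), 65.61470794677734)
```

drive_tool(
  motion=[
    [8.5, [0, 0, 2], [0, 0, 0]],
    [8.5, [0, 0, 2], [0, 0, 0]],
    [8.5, [0, 0, 1.5], [0, 0, 0]],
    [8.5, [0, 0, 0], [0, 0, 0]],
    [2, [0, 0, 0], [0, 0, 0]],
    [2, [0, 0, 0], [0, 0, 0]],
    [2, [0, 0, 0], [0, 0, 0]],
    [2, [0, 0, 0], [0, 0, 0]],
    [2, [0, 0, 0], [0, 0, 0]],
    [2, [0, 0, 0], [0, 0, 0]],
  ],
  grip_force=35,
)

```text
clock: 4.3
position: [0.6905, -0.034, 0.2364]
eef_rot: [3.141, -0.039, 0.001]
ft_force: [-1.3, -0.5, 4.5]
width: 0.022
```

Run:
```python
from h import *
s=r.get_state();print(s['clock'],s['position'],s['width'],s['ft_force'],s['wrist_torque'])
q0=np.radians(-62); n=54; a=np.radians(8)
P=np.array([[-6*np.sin(q0+a*i),6*np.cos(q0+a*i)] for i in range(n+1)]); d=np.diff(P,axis=0)
print([[round(float(x),2),round(float(-y),2)] for x,y in d])
```

```text
4.3 [ 0.69054764 -0.03396317  0.23642518] 0.021951168950533947 [-1.30222993 -0.53401734  4.45172461] [-0.07206791  0.28246482  0.01899019]
[[-0.44, -0.71], [-0.54, -0.64], [-0.62, -0.56], [-0.69, -0.47], [-0.75, -0.37], [-0.8, -0.26], [-0.82, -0.15], [-0.84, -0.03], [-0.83, 0.09], [-0.81, 0.2], [-0.78, 0.31], [-0.72, 0.42], [-0.66, 0.52], [-0.58, 0.6], [-0.49, 0.68], [-0.39, 0.74], [-0.29, 0.79], [-0.17, 0.82], [-0.06, 0.84], [0.06, 0.84], [0.17, 0.82], [0.29, 0.79], [0.39, 0.74], [0.49, 0.68], [0.58, 0.6], [0.66, 0.52], [0.72, 0.42], [0.78, 0.31], [0.81, 0.2], [0.83, 0.09], [0.84, -0.03], [0.82, -0.15], [0.8, -0.26], [0.75, -0.37], [0.69, -0.47], [0.62, -0.56], [0.54, -0.64], [0.44, -0.71], [0.34, -0.76], [0.23, -0.8], [0.12, -0.83], [0.0, -0.84], [-0.12, -0.83], [-0.23, -0.8], [-0.34, -0.76], [-0.44, -0.71], [-0.54, -0.64], [-0.62, -0.56], [-0.69, -0.47], [-0.75, -0.37], [-0.8, -0.26], [-0.82, -0.15], [-0.84, -0.03], [-0.83, 0.09]]
```

drive_tool(
  motion=[
    [2, [-0.44, -0.71, 0], [0, 0, 0]],
    [2, [-0.54, -0.64, 0], [0, 0, 0]],
    [2, [-0.62, -0.56, 0], [0, 0, 0]],
    [2, [-0.69, -0.47, 0], [0, 0, 0]],
    [2, [-0.75, -0.37, 0], [0, 0, 0]],
    [2, [-0.8, -0.26, 0], [0, 0, 0]],
  ],
)

```text
clock: 4.8
position: [0.6533, -0.0026, 0.2363]
eef_rot: [3.141, -0.038, 0.005]
ft_force: [3.4, -3.4, 5.0]
width: 0.0219
```

Run:
```python
from h import *
s=r.get_state();print(s['clock'],s['position'],s['width'],s['ft_force'],s['wrist_torque'])
t=cam('top');cv2.imwrite('pics/t2.png',cv2.resize(t['frame'][90:250,240:420,::-1],None,fx=4,fy=4))
```

```text
4.8 [ 0.65329567 -0.00256196  0.23633711] 0.021910601986273624 [ 3.40724272 -3.35480569  5.03103008] [-0.72812997 -0.49076539 -0.03265404]
```

View pics/t2.png

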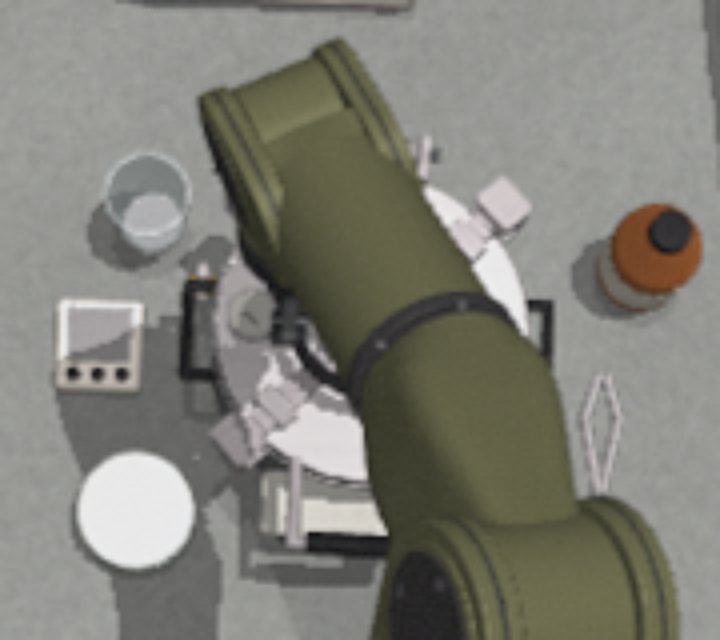

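drive_tool(
  motion=[
    [2, [-0.82, -0.15, 0], [0, 0, 0]],
    [2, [-0.84, -0.03, 0], [0, 0, 0]],
    [2, [-0.83, 0.09, 0], [0, 0, 0]],
    [2, [-0.81, 0.2, 0], [0, 0, 0]],
    [2, [-0.78, 0.31, 0], [0, 0, 0]],
    [2, [-0.72, 0.42, 0], [0, 0, 0]],
    [2, [-0.66, 0.52, 0], [0, 0, 0]],
    [2, [-0.58, 0.6, 0], [0, 0, 0]],
    [2, [-0.49, 0.68, 0], [0, 0, 0]],
    [2, [-0.39, 0.74, 0], [0, 0, 0]],
    [2, [-0.29, 0.79, 0], [0, 0, 0]],
    [2, [-0.17, 0.82, 0], [0, 0, 0]],
  ],
)

```text
clock: 5.85
position: [0.5777, -0.0482, 0.2362]
eef_rot: [-3.138, 0.034, -0.002]
ft_force: [1.7, 3.3, 7.6]
width: 0.022
```

```bash
cat > st.py <<'E'
from h import *
s=r.get_state();R=Ro.from_rotvec(s['eef_rot']).as_matrix();print(s['clock'],s['position'].round(4),round(s['width'],4),s['ft_force'].round(1),s['wrist_torque'].round(2),'x',R[:,0].round(3),'z',R[:,2].round(3),s['qpos'].round(2))
d=s['position'][:2]-[.637,-.0615];c,S=np.cos(.025),np.sin(.025);x=c*d[0]-S*d[1];y=S*d[0]+c*d[1];print('rad',np.hypot(x,y),'q',np.degrees(np.arctan2(-x,y)))
E
python3 st.py
```

```text
5.85 [ 0.5777 -0.0482  0.2362] 0.022 [1.7 3.3 7.6] [ 0.58 -0.27  0.01] x [ 1.    -0.022  0.002] z [ 0.002  0.004 -1.   ] [ 0.32  0.7  -0.55  1.72  0.46  0.86 -0.45]
rad 0.060758084231544204 q 78.83501708170397
```

drive_tool(
  motion=[
    [2, [-0.06, 0.84, 0], [0, 0, 0]],
    [2, [0.06, 0.84, 0], [0, 0, 0]],
    [2, [0.17, 0.82, 0], [0, 0, 0]],
    [2, [0.29, 0.79, 0], [0, 0, 0]],
    [2, [0.39, 0.74, 0], [0, 0, 0]],
    [2, [0.49, 0.68, 0], [0, 0, 0]],
    [2, [0.58, 0.6, 0], [0, 0, 0]],
    [2, [0.66, 0.52, 0], [0, 0, 0]],
    [2, [0.72, 0.42, 0], [0, 0, 0]],
    [2, [0.78, 0.31, 0], [0, 0, 0]],
    [2, [0.81, 0.2, 0], [0, 0, 0]],
    [2, [0.83, 0.09, 0], [0, 0, 0]],
  ],
)

```text
clock: 6.85
position: [0.6323, -0.1202, 0.2362]
eef_rot: [-3.141, 0.038, 0.003]
ft_force: [-2.7, -0.1, 11.0]
width: 0.022
```

```bash
python3 st.py
```

```text
6.85 [ 0.6323 -0.1202  0.2362] 0.022 [-2.7 -0.1 11. ] [ 0.09  0.61 -0.04] x [ 1.    -0.024 -0.002] z [-0.002  0.001 -1.   ] [ 0.4   0.78 -0.55  1.51  0.46  0.98 -0.3 ]
rad 0.0588626492912869 q 176.83894266809585
```

drive_tool(
  motion=[
    [2, [0.84, -0.03, -0.05], [0, 0, 0]],
    [2, [0.82, -0.15, -0.05], [0, 0, 0]],
    [2, [0.8, -0.26, -0.05], [0, 0, 0]],
    [2, [0.75, -0.37, 0], [0, 0, 0]],
    [2, [0.69, -0.47, 0], [0, 0, 0]],
    [2, [0.62, -0.56, 0], [0, 0, 0]],
    [2, [0.54, -0.64, 0], [0, 0, 0]],
    [2, [0.44, -0.71, 0], [0, 0, 0]],
    [2, [0.34, -0.76, 0], [0, 0, 0]],
    [2, [0.23, -0.8, 0], [0, 0, 0]],
    [2, [0.12, -0.83, 0], [0, 0, 0]],
    [2, [0.0, -0.84, 0], [0, 0, 0]],
  ],
)

```text
clock: 7.85
position: [0.6967, -0.0579, 0.2364]
eef_rot: [3.14, -0.039, -0.001]
ft_force: [-3.7, -2.9, 2.3]
width: 0.022
```

```bash
python3 st.py
```

```text
7.85 [ 0.6967 -0.0579  0.2364] 0.022 [-3.7 -2.9  2.3] [-0.7   0.72  0.03] x [ 1.    -0.025 -0.001] z [-0.001 -0.001 -1.   ] [ 0.27  0.86 -0.54  1.32  0.45  1.09 -0.35]
rad 0.05977582785125496 q -85.09062098773067
```

drive_tool(
  motion=[
    [2, [-0.12, -0.83, 0], [0, 0, 0]],
    [2, [-0.23, -0.8, 0], [0, 0, 0]],
    [2, [-0.34, -0.76, 0], [0, 0, 0]],
    [2, [-0.44, -0.71, 0], [0, 0, 0]],
    [2, [-0.54, -0.64, 0], [0, 0, 0]],
    [2, [-0.62, -0.56, 0], [0, 0, 0]],
    [2, [-0.69, -0.47, 0], [0, 0, 0]],
    [2, [-0.75, -0.37, 0], [0, 0, 0]],
    [2, [-0.8, -0.26, 0], [0, 0, 0]],
    [2, [-0.82, -0.15, 0], [0, 0, 0]],
    [2, [-0.84, -0.03, 0], [0, 0, 0]],
  ],
)

```text
clock: 8.77
position: [0.6359, -0.0001, 0.2366]
eef_rot: [-3.141, 0.038, -0.002]
ft_force: [3.7, -3.4, -4.5]
width: 0.0218
```

```bash
python3 st.py
```

```text
8.7667 [ 6.359e-01 -1.000e-04  2.366e-01] 0.0218 [ 3.7 -3.4 -4.5] [-0.7  -0.71 -0.01] x [ 1.    -0.024  0.001] z [ 0.001  0.001 -1.   ] [ 0.21  0.77 -0.54  1.54  0.45  0.96 -0.49]
rad 0.06136464780998911 q 2.4364615409934838
```

drive_tool(
  motion=[
    [2, [-0.5, 0.04, 0], [0, 0, 0]],
    [2, [-0.4, 0.05, 0], [0, 0, 0]],
    [2, [0, 0, 0], [0, 0, 0]],
    [2, [0, 0, 0], [0, 0, 0]],
    [2, [0, 0, 0], [0, 0, 0]],
  ],
)

```text
clock: 9.18
position: [0.6279, -0.0008, 0.2366]
eef_rot: [-3.14, 0.038, -0.003]
ft_force: [5.1, -0.6, -6.3]
width: 0.0223
```

```bash
python3 st.py
```

```text
9.1833 [ 0.6279 -0.0008  0.2366] 0.0223 [ 5.1 -0.6 -6.3] [-0.2  -1.03  0.02] x [ 1.    -0.024  0.002] z [ 0.002  0.002 -1.   ] [ 0.22  0.76 -0.54  1.57  0.45  0.94 -0.49]
rad 0.06134200572876923 q 9.96058147179743
```

drive_tool(
  motion=[
    [6, [0, 0, 0], [0, 0, 0]],
    [6, [0, 0, 0], [0, 0, 0]],
    [6, [0, 0, 0], [0, 0, 0]],
    [6, [0, 0, 0], [0, 0, 0]],
    [6, [0, 0, -1], [0, 0, 0]],
    [6, [0, 0, -2.5], [0, 0, 0]],
    [6, [0, 0, -3.5], [0, 0, 0]],
    [6, [-1, 0, -3], [0, 0, 0]],
    [6, [-2.5, 0, 0], [0, 0, 0]],
    [6, [-3, 0.5, 0], [0, 0, 0]],
    [6, [-3, 0.5, 0], [0, 0, 0]],
    [6, [-2, 0.5, 0], [0, 0, 0]],
  ],
)

```text
clock: 10.18
position: [0.509, -0.0135, 0.3378]
eef_rot: [3.14, -0.037, -0.001]
ft_force: [0.2, -0.7, -0.0]
width: 0.0605
```

```bash
python3 st.py
python3 - <<'E'
from h import *
c=cam('wrist','w5.png'); np.save('w5.npy',c,allow_pickle=True); t=cam('top','t5.png');np.save('t5.npy',t,allow_pickle=True)
E
```

```text
10.1833 [ 0.509  -0.0135  0.3378] 0.0605 [ 0.2 -0.7 -0. ] [-0.02 -0.01  0.05] x [ 1.    -0.023 -0.001] z [-0.001 -0.001 -1.   ] [ 0.34  0.49 -0.62  1.78  0.33  0.98 -0.44]
rad 0.1366825327750418 q 70.89016410818277
```

View pics/w5.png

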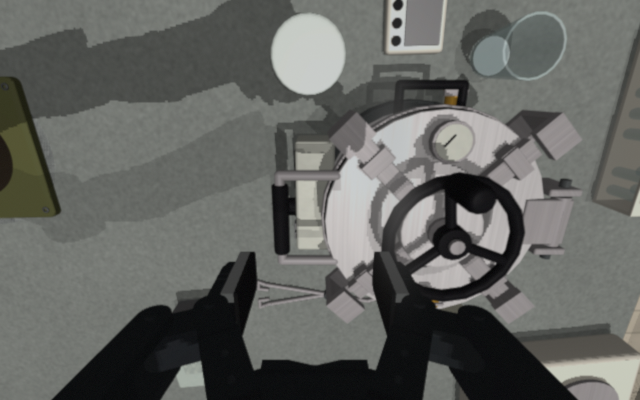

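View pics/t5.png

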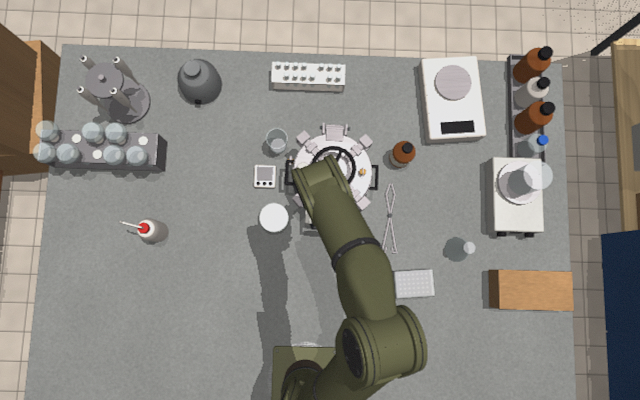

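The wrist view shows the handle at about (472,190), on the +y side of the hub at (457,243), and the bar at (281,215). The other things haven't moved. Next I measure the handle angle and the bar.

Run:
```python
from h import *
c=cam('wrist')
def cloud(c,u0,u1,v0,v1):
    U,V=np.meshgrid(np.arange(u0,u1),np.arange(v0,v1)); D=c['depth'][v0:v1,u0:u1]
    C=np.stack([(U-c['cx'])/c['f']*D,(V-c['cy'])/c['f']*D,D],-1).reshape(-1,3)
    return (C[D.ravel()>0]-c['t'])@c['R']
P=cloud(c,380,540,150,310)
k=P[(P[:,2]>.249)&(P[:,2]<.262)];h=k.mean(0);print('handle',len(k),h)
k=P[(P[:,2]>.200)&(P[:,2]<.208)];w=cv2.minEnclosingCircle((k[:,:2]*1000).astype(np.float32));print(w)
d=h[:2]-np.array(w[0])/1000; print('q deg',np.degrees(np.arctan2(-d[0],d[1]))-1.43)
g=c['frame'].max(2)[170:270,262:296]; D=c['depth'][170:270,262:296]
B=cloud(c,262,296,170,270); m=(g.ravel()[D.ravel()>0]<50); k=B[m&(B[:,2]>.13)]
print('sleeve',len(k),k.mean(0),k.min(0),k.max(0),cv2.minAreaRect((k[:,:2]*1000).astype(np.float32)), np.percentile(k[:,2],95))
s=r.get_state();print(s['position'])
```

```text
handle 710 [ 0.62653752 -0.0012131   0.25294563]
((636.4906616210938, -61.34872817993164), 65.10731506347656)
q deg 7.967912006584541
sleeve 1065 [ 0.47314788 -0.0540526   0.1527225 ] [ 0.46373504 -0.09587728  0.1409581 ] [ 0.48200375 -0.01772514  0.15614237] ((472.6802673339844, -56.803165435791016), (77.90650177001953, 17.171592712402344), 88.36711883544922) 0.15504208717321635
[ 0.51089454 -0.01413702  0.33799062]
```

drive_tool(
  motion=[
    [3.8, [-1.3, 1.5, 1], [0, 0, 0]],
    [3.8, [-1.3, 1.5, 2], [0, 0, 0]],
    [3.8, [-1.2, 1.4, 3], [0, 0, 0]],
    [3.8, [0, 0, 3], [0, 0, 0]],
    [3.8, [0, 0, 2.5], [0, 0, 0]],
    [3.8, [0, 0, 0.8], [0, 0, 0]],
    [3.8, [0, 0, 0], [0, 0, 0]],
    [3.8, [0, 0, 0], [0, 0, 0]],
  ],
)

```text
clock: 11.0
position: [0.4742, -0.0562, 0.2144]
eef_rot: [-3.141, 0.037, -0.002]
ft_force: [0.2, -0.1, -0.7]
width: 0.0379
```

```bash
python3 st.py
python3 - <<'E'
from h import *
c=cam('wrist','w6.png')
E
```

```text
11.0 [ 0.4742 -0.0562  0.2144] 0.0379 [ 0.2 -0.1 -0.7] [-0.04 -0.    0.02] x [ 1.    -0.024  0.001] z [ 0.001  0.    -1.   ] [ 0.35  0.61 -0.52  2.04  0.5   0.62 -0.53]
rad 0.16288561518214256 q 89.56414472629376
```

View pics/w6.png

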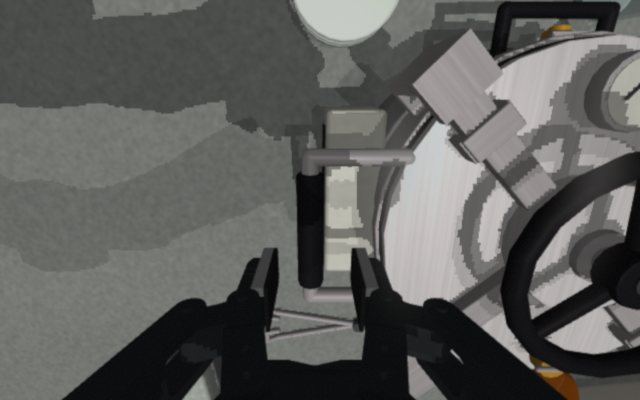

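drive_tool(
  motion=[
    [3.8, [-0.15, 0, 1.5], [0, 0, 0]],
    [3.8, [0, 0, 2], [0, 0, 0]],
    [3.8, [0, 0, 2], [0, 0, 0]],
    [3.8, [0, 0, 0.9], [0, 0, 0]],
    [3.8, [0, 0, 0], [0, 0, 0]],
    [3.8, [0, 0, 0], [0, 0, 0]],
  ],
)

```text
clock: 11.55
position: [0.4721, -0.0566, 0.1506]
eef_rot: [3.141, -0.038, 0.002]
ft_force: [0.5, 0.8, 0.3]
width: 0.0379
```

```bash
python3 st.py
python3 - <<'E'
from h import *
c=cam('wrist','w7.png')
E
```

```text
11.55 [ 0.4721 -0.0566  0.1506] 0.0379 [0.5 0.8 0.3] [ 0.03 -0.01  0.01] x [ 1.    -0.024  0.001] z [ 0.001 -0.    -1.   ] [ 0.27  0.71 -0.4   2.1   0.62  0.45 -0.63]
rad 0.16494049852933804 q 89.72656418500857
```

View pics/w7.png

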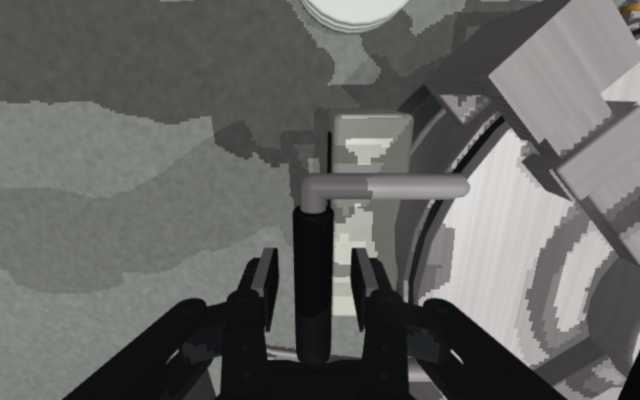

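drive_tool(
  motion=[
    [1, [0, 0, 0], [0, 0, 0]],
    [1, [0, 0, 0], [0, 0, 0]],
    [1, [0, 0, 0], [0, 0, 0]],
    [1, [0, 0, 0], [0, 0, 0]],
    [1, [0, 0, 0], [0, 0, 0]],
  ],
  grip_force=60,
)

```text
clock: 12.02
position: [0.4716, -0.0568, 0.1509]
eef_rot: [3.141, -0.039, 0.002]
ft_force: [-1.9, 0.7, 6.3]
width: 0.0164
```

```bash
python3 st.py
python3 - <<'E'
import numpy as np
a=np.radians(np.arange(0,31,1.25));x=30*(1-np.cos(a));z=30*np.sin(a)
print([[round(float(p),2),round(float(-q),2)] for p,q in zip(np.diff(x),np.diff(z))])
E
```

```text
12.0167 [ 0.4716 -0.0568  0.1509] 0.0164 [-1.9  0.7  6.3] [ 0.1   0.29 -0.03] x [ 1.    -0.025  0.002] z [ 0.001 -0.    -1.   ] [ 0.27  0.7  -0.4   2.1   0.62  0.45 -0.63]
rad 0.16549363552198626 q 89.81637849435927
[[0.01, -0.65], [0.02, -0.65], [0.04, -0.65], [0.05, -0.65], [0.06, -0.65], [0.08, -0.65], [0.09, -0.65], [0.11, -0.65], [0.12, -0.64], [0.13, -0.64], [0.15, -0.64], [0.16, -0.63], [0.18, -0.63], [0.19, -0.63], [0.2, -0.62], [0.22, -0.62], [0.23, -0.61], [0.24, -0.61], [0.26, -0.6], [0.27, -0.6], [0.28, -0.59], [0.3, -0.58], [0.31, -0.58], [0.32, -0.57]]
```

drive_tool(
  motion=[
    [1, [0.01, 0, -0.65], [0, 0, 0]],
    [1, [0.02, 0, -0.65], [0, 0, 0]],
    [1, [0.04, 0, -0.65], [0, 0, 0]],
    [1, [0, 0, 0], [0, 0, 0]],
  ],
)

```text
clock: 12.35
position: [0.4722, -0.0568, 0.1705]
eef_rot: [-3.141, 0.039, -0.002]
ft_force: [-0.1, 0.5, -4.0]
width: 0.0163
```

```bash
python3 st.py
python3 - <<'E'
from h import *
c=cam('side');cv2.imwrite('pics/s8.png',cv2.resize(c['frame'][140:300,250:450,::-1],None,fx=4,fy=3.7))
E
```

```text
12.35 [ 0.4722 -0.0568  0.1705] 0.0163 [-0.1  0.5 -4. ] [ 0.09 -0.09 -0.07] x [ 1.    -0.025  0.001] z [ 0.001  0.    -1.   ] [ 0.3   0.67 -0.44  2.08  0.58  0.51 -0.6 ]
rad 0.1648579038515404 q 89.80766549615285
```

View pics/s8.png

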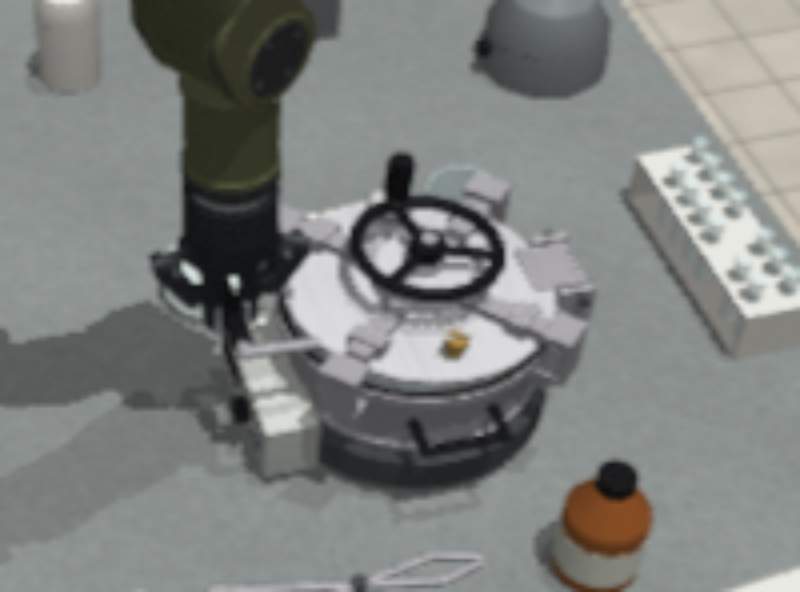

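The lid is coming up, with about 4 N at the bar. The side view shows the bar between the fingers at about (235,340). I'll carry on up the arc.

drive_tool(
  motion=[
    [1, [0.05, 0, -0.65], [0, 0, 0]],
    [1, [0.06, 0, -0.65], [0, 0, 0]],
    [1, [0.08, 0, -0.65], [0, 0, 0]],
    [1, [0.09, 0, -0.65], [0, 0, 0]],
    [1, [0.11, 0, -0.65], [0, 0, 0]],
    [1, [0.12, 0, -0.64], [0, 0, 0]],
    [1, [0.13, 0, -0.64], [0, 0, 0]],
    [1, [0.15, 0, -0.64], [0, 0, 0]],
    [1, [0.16, 0, -0.63], [0, 0, 0]],
    [1, [0.18, 0, -0.63], [0, 0, 0]],
    [1, [0.19, 0, -0.63], [0, 0, 0]],
    [1, [0.2, 0, -0.62], [0, 0, 0]],
  ],
)

```text
clock: 13.4
position: [0.4869, -0.0572, 0.2463]
eef_rot: [-3.141, 0.038, 0.002]
ft_force: [3.6, 0.6, -15.3]
width: 0.0156
```

```bash
python3 st.py
```

```text
13.4 [ 0.4869 -0.0572  0.2463] 0.0156 [  3.6   0.6 -15.3] [ 0.15 -0.69 -0.03] x [ 1.    -0.024 -0.001] z [-0.001  0.    -1.   ] [ 0.38  0.58 -0.56  1.96  0.45  0.73 -0.47]
rad 0.15018147969957737 q 89.79125076594023
```

drive_tool(
  motion=[
    [1, [0, 0, 0], [0, 0, 0]],
    [1, [0, 0, 0], [0, 0, 0]],
  ],
)

```text
clock: 13.57
position: [0.4869, -0.0572, 0.2464]
eef_rot: [3.141, -0.038, -0.0]
ft_force: [1.4, 0.7, -10.5]
width: 0.0157
```

```bash
python3 st.py
python3 - <<'E'
from h import *
c=cam('side');cv2.imwrite('pics/s9.png',cv2.resize(c['frame'][140:290,260:430,::-1],None,fx=4.4,fy=4))
c=cam('wrist','w9.png')
E
```

```text
13.5667 [ 0.4869 -0.0572  0.2464] 0.0157 [  1.4   0.7 -10.5] [ 0.21 -0.33 -0.08] x [ 1.    -0.024 -0.   ] z [-0. -0. -1.] [ 0.38  0.57 -0.56  1.96  0.45  0.73 -0.47]
rad 0.15011305775901868 q 89.79234109336424
```

View pics/s9.png

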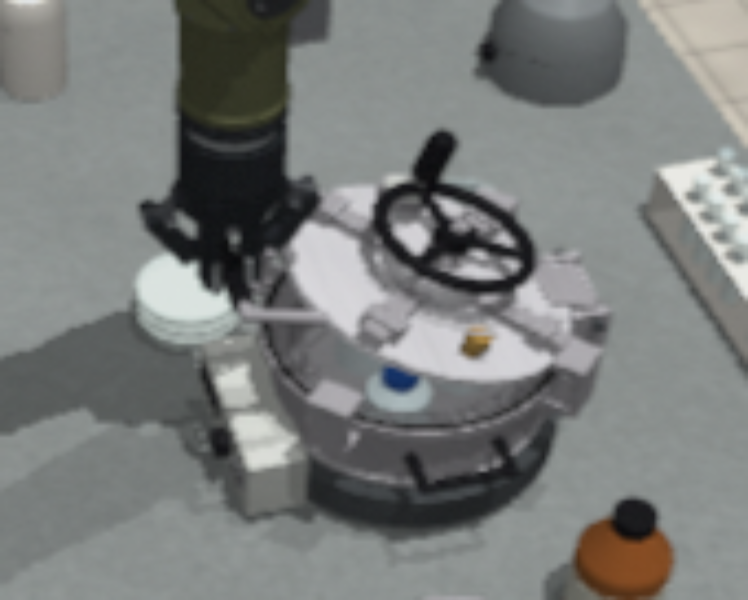

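View pics/w9.png

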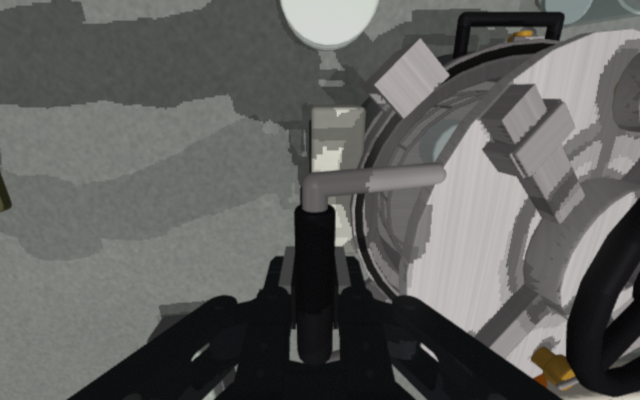

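```bash
cat > bar.py <<'E'
from h import *
c=cam('wrist')
p=r.get_state()['position']
D=c['depth'];V,U=np.mgrid[0:400,0:640]
C=np.stack([(U-c['cx'])/c['f']*D,(V-c['cy'])/c['f']*D,D],-1)
W=(C-c['t'])@c['R']
for v in (215,225,235,245):
    m=(c['frame'][v].max(1)<45)&(U[v]>285)&(U[v]<345)&(D[v]>0)
    k=W[v][m];print(v,m.sum(),k[:,0].min().round(4),k[:,0].max().round(4),k[:,1].mean().round(4),'ztop',np.percentile(k[:,2],90).round(4))
print(p)
# lid tilt: fit plane to upper lid area (bright)
g=c['frame'].min(2); m=(g>150)&(D>0)&(W[...,2]>.16)&(U>430)
k=W[m]; 
if len(k)>50:
    n=np.linalg.svd(k-np.median(k,0),full_matrices=False)[2][2]; print('lid tilt (rough)',len(k),np.degrees(np.arccos(abs(n[2]))))
E
python3 bar.py
```

```text
215 40 0.4799 0.4964 -0.0188 ztop 0.2486
225 39 0.4796 0.4959 -0.023 ztop 0.2498
235 39 0.4794 0.4959 -0.0276 ztop 0.2494
245 38 0.4792 0.4959 -0.0322 ztop 0.2495
[ 0.48683783 -0.05721032  0.24604623]
lid tilt (rough) 24017 14.059808154546163
```

drive_tool(
  motion=[
    [1, [0.22, 0, -0.62], [0, 0, 0]],
    [1, [0.23, 0, -0.61], [0, 0, 0]],
    [1, [0.24, 0, -0.61], [0, 0, 0]],
    [1, [0.26, 0, -0.6], [0, 0, 0]],
    [1, [0.27, 0, -0.6], [0, 0, 0]],
    [1, [0.28, 0, -0.59], [0, 0, 0]],
    [1, [0.3, 0, -0.58], [0, 0, 0]],
    [1, [0.31, 0, -0.58], [0, 0, 0]],
    [1, [0.32, 0, -0.57], [0, 0, 0]],
    [1, [0, 0, 0], [0, 0, 0]],
    [1, [0, 0, 0], [0, 0, 0]],
    [1, [0, 0, 0], [0, 0, 0]],
  ],
)

```text
clock: 14.72
position: [0.5109, -0.0578, 0.2996]
eef_rot: [3.141, -0.038, -0.001]
ft_force: [-2.6, 0.5, -1.9]
width: 0.016
```

```bash
python3 st.py; python3 bar.py
python3 - <<'E'
from h import *
c=cam('side','s10.png');c=cam('wrist','w10.png')
E
```

```text
14.7167 [ 0.5109 -0.0578  0.2996] 0.016 [-2.6  0.5 -1.9] [0.09 0.69 0.01] x [ 1.    -0.024 -0.001] z [-0.001 -0.    -1.   ] [ 0.4   0.54 -0.6   1.83  0.38  0.9  -0.4 ]
rad 0.12613016386933584 q 89.75823867353311
215 41 0.5034 0.5205 -0.0195 ztop 0.3021
225 39 0.5038 0.52 -0.0235 ztop 0.3031
235 43 0.5035 0.5327 -0.0336 ztop 0.3026
245 44 0.5033 0.5389 -0.0424 ztop 0.3028
[ 0.51084618 -0.05781388  0.29944184]
lid tilt (rough) 15709 23.494348190031104
```

View pics/s10.png

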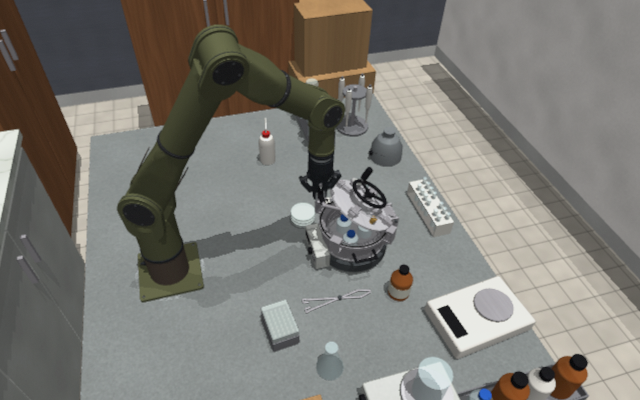

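View pics/w10.png

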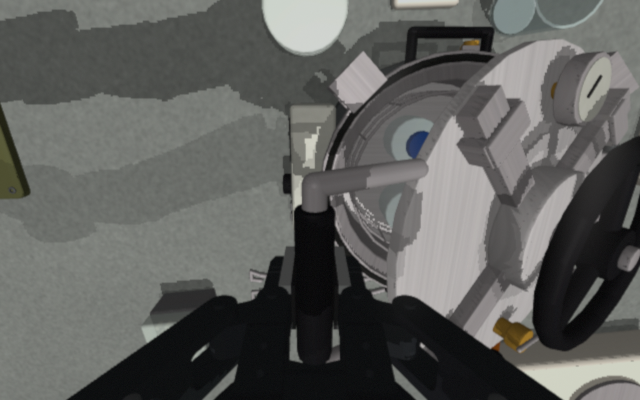

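drive_tool(
  motion=[
    [1, [0, 0, 0], [0, 0, 0]],
    [1, [0, 0, 0], [0, 0, 0]],
    [1, [0, 0, 0], [0, 0, 0]],
    [1, [0, 0, 0], [0, 0, 0]],
    [1, [0, 0, 0], [0, 0, 0]],
    [1, [0, 0, 0], [0, 0, 0]],
  ],
)

```text
clock: 15.37
position: [0.5109, -0.0578, 0.2995]
eef_rot: [3.141, -0.038, -0.002]
ft_force: [-5.1, 0.7, -1.8]
width: 0.0165
```

```bash
python3 st.py; python3 bar.py|head -2
python3 - <<'E'
from h import *
c=cam('wrist');D=c['depth'];V,U=np.mgrid[0:400,0:640]
W=(np.stack([(U-c['cx'])/c['f']*D,(V-c['cy'])/c['f']*D,D],-1)-c['t'])@c['R']
for (u0,u1,v0,v1) in [(410,470,190,290),(480,540,70,85),(405,480,200,240)]:
    k=W[v0:v1,u0:u1].reshape(-1,3); 
    for _ in range(4):
        m=k.mean(0);n=np.linalg.svd(k-m,full_matrices=False)[2][2]; e=np.abs((k-m)@n); k=k[e<max(.002,np.median(e)*2)]
    print(len(k),'tilt',np.degrees(np.arccos(abs(n[2]))),n)
t=cam('top');t0=np.load('t.npy',allow_pickle=True).item()
cv2.imwrite('pics/cmp.png',np.vstack([t0['frame'][110:310,120:480,::-1],t['frame'][110:310,120:480,::-1]]))
s=cam('side');cv2.imwrite('pics/s11.png',cv2.resize(s['frame'][150:270,290:420,::-1],None,fx=5,fy=5))
E
```

```text
15.3667 [ 0.5109 -0.0578  0.2995] 0.0165 [-5.1  0.7 -1.8] [ 0.14  1.07 -0.02] x [ 1.    -0.024 -0.001] z [-0.001 -0.    -1.   ] [ 0.4   0.54 -0.6   1.83  0.38  0.9  -0.4 ]
rad 0.12613349928122844 q 89.7571612897416
215 40 0.5034 0.5205 -0.0194 ztop 0.3023
225 39 0.5038 0.5199 -0.0235 ztop 0.3028
5635 tilt 26.54520629258619 [ 0.44684439 -0.00728561  0.89458203]
850 tilt 27.7079457178077 [0.45342206 0.1029598  0.88532915]
2538 tilt 26.30566994528097 [-0.44308429  0.00818612 -0.89644258]
```

View pics/cmp.png

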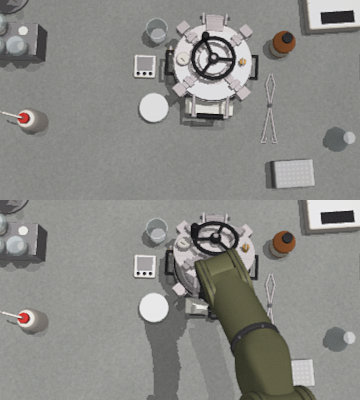

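View pics/s11.png

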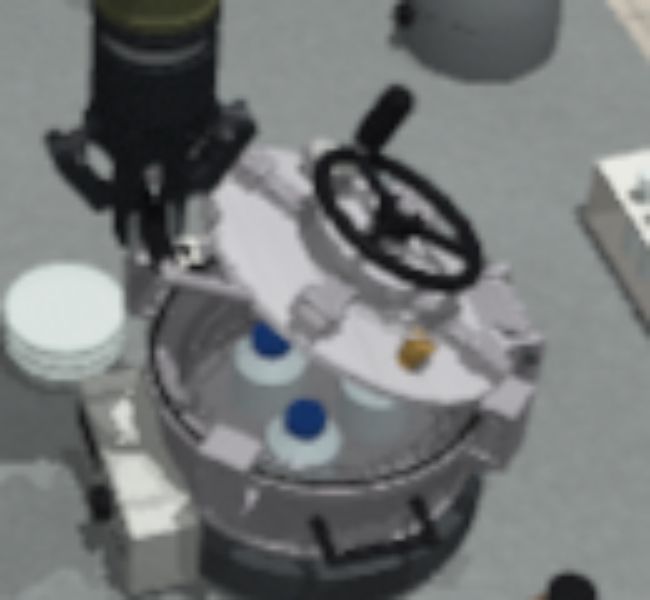

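Run:
```python
from h import *
def fit(k):
    for _ in range(4):
        m=k.mean(0);n=np.linalg.svd(k-m,full_matrices=False)[2][2]; e=np.abs((k-m)@n); k=k[e<max(.002,np.median(e)*2)]
    n=n*np.sign(n[2]);return len(k),m.round(3),n.round(3),'fwd tilt',np.degrees(np.arctan2(n[0],n[2])).round(2)
def Wd(c):
    D=c['depth'];V,U=np.mgrid[0:400,0:640]
    return (np.stack([(U-c['cx'])/c['f']*D,(V-c['cy'])/c['f']*D,D],-1)-c['t'])@c['R']
W=Wd(np.load('w5.npy',allow_pickle=True).item())
print('shut',fit(W[195:250,335:375].reshape(-1,3)))
W=Wd(np.load('w4.npy',allow_pickle=True).item());print('shut',fit(W[180:240,140:160].reshape(-1,3)))
W=Wd(cam('wrist'));print('now',fit(W[190:290,410:470].reshape(-1,3)))
```

```text
shut (2054, array([ 0.551, -0.06 ,  0.153]), array([ 0.967, -0.101,  0.234]), 'fwd tilt', np.float64(76.38))
shut (1142, array([ 0.543, -0.045,  0.151]), array([-0.111,  0.021,  0.994]), 'fwd tilt', np.float64(-6.37))
now (5644, array([ 0.583, -0.053,  0.261]), array([ 0.445, -0.007,  0.896]), 'fwd tilt', np.float64(26.42))
```

```bash
python3 st.py; python3 -c "
from rig import r
print(r.sign_off())"
```

```text
15.6167 [ 0.5109 -0.0578  0.2995] 0.0161 [-6.5  0.1 -1.3] [ 0.11  1.05 -0.04] x [ 1.    -0.024 -0.001] z [-0.001 -0.    -1.   ] [ 0.4   0.54 -0.6   1.83  0.38  0.9  -0.4 ]
rad 0.12612751301991015 q 89.7558119574267
the job is handed in; nothing more can be done
None
```

The steriliser is unlocked, and the arm is holding its lid open at about 30° by the pull bar. I handed the job in at 15.6 s; it gives no verdict.

- **Handwheel:** I gripped the revolving handle and led it round anticlockwise, from about -1.08 rad to the stop. Before the lift, with the lid still shut, the wrist camera put the wheel at 368° (6.42 rad). I did not measure it again afterwards, but the handle looked unmoved in the last side view.
- **Lid angle:** From the height and setback of the bar, the lid stands at about 29.5°. A plane fitted to the front of the lid gave only 26.4°. The lid seems domed there: a patch near its front edge already leaned about 6° the other way when shut. I therefore trusted the bar, and both figures are inside 25 to 35°.
- **Hold:** The measured tool position stayed within about 0.1 mm over the last second. The grip is set to 60 N with the bar seated between the pads.
- **Force readings:** The upward pull reached about 15 N partway up the lift, against the 4 to 5 N expected, with no contact visible in the pictures. A sideways force at the wrist was still growing, to 6.5 N, when I handed in.
- **Things standing around:** All those visible in the before-and-after top views are where they were. The arm hid part of the tip box, which it passed well above.
- **Cameras:** The wrist and fixed cameras disagreed by 3 to 5 mm, so I worked from the wrist readings. Both grasps closed well centred.

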